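Clamp the mould lid with the wing screw

TASK

The lid of the white mould in the small screw press is still loose: screw the press's wing screw down, clockwise seen from above, until its round foot sits fully on the wooden lid and the screw comes to its stop. Do it only with light fingertip pushes against the wings; do not grip the screw, and do not lift, tip or shove the press. Leave the tin, egg cup, salt shaker and mug that stand to either side of the press where they are.

Things in the scene. Friction and masses are not known exactly. Their poses are not given: they have to be found in the camera images.
- press: Loose steel screw press, about 2.5 kg, on rubber feet; a push over about 10 N may slide it. Origin: underside, on the screw's vertical axis; z up, x to its back plate. Base 120 mm (x -65 to 55) by 150 mm (y), top at z 16. On it, fixed: white mould 70 x 112 mm, rim at z 60, wooden lid, top at z 69. A 34 mm wide arm (top z 131) runs from the back plate to the screw.
- plate_top (a point): Middle of the upper edge of the press's back plate, 192 mm above the worktop, 45 mm from the screw axis along the press's +x. The plate is 12 mm thick (x 39 to 51), 80 mm wide, with a hanging slot near its top. It leaves the -x, +y and -y sides of the wing head open, but fingers cannot well pass between it and the wings.
- wing_head (a point): Centre of the aluminium wing head, on the screw's axis at the wings' mid-height; turns and travels with it. x axis along the wings, z up. Two upright wings, 6 mm thick (8 at the tips), reach 34 mm from the axis, 11 mm below to 11 above this point; hub radius 11 mm, 17 below to 10 above. Fully home this point is 154 mm above the worktop, 12 mm higher per turn open.
- wing_screw (a joint): Angle the screw is open, rad: 0 = at its stop, its round 44 mm foot on the wooden lid; grows anticlockwise seen from above, to 11. Starts between 6 and 10; turn it clockwise. At 0 the wings lie along the press's x axis; at q they are turned by q about its z. Turns easily (0.03 N m, 1 to 2 N at the wings), stays where left; the foot sinks 12 mm a turn without turning.
- tin: Food tin, 57 mm across, 72 mm high, loose; origin at the centre of its underside.
- egg_cup: Pale egg cup, 49 mm across, 56 mm high, loose; origin at the centre of its underside.
- salt_shaker: Salt shaker, 44 mm across, 90 mm high, loose; origin at the centre of its underside.
- mug_espresso: Small light blue-grey espresso mug, 58 mm across (87 with handle), 53 mm high, loose; origin at the centre of its underside.

How it is judged:
By the outcome, as a careful person would: the job done as asked, in the order asked, and still so for the second after the job is handed in, with the robot touching nothing.
It also fails if it takes over 64 s, if anything falls off the work surface, if the arm or the gripper's body presses on something with over 40 N, if the wrist force passes 120 N, or if a joint passes its speed limit or range.

ROBOT

A 7-joint arm with a two-finger parallel gripper is mounted at the origin on a cart in front of the work surface, level with it; the furniture and walls round the work are solid. World frame = base frame: x ahead of the robot, y to its left, z up, the work surface at z = 0. Lengths are in m, angles in rad, forces in N, time in s.
With the tool pointing down it reaches from about 0.4 to 0.85 m from the base axis. Payload 10.4 kg.
Tool frame: the origin (TCP) lies midway between the tips of the shut fingers; the grasp point (between the pads) lies 19 mm behind it; z points along the fingers, y is the line along which they close (so a half turn about z gives the same grasp; the last joint's range is limited). The gripper opens to 87 mm and grips with 3 to 60 N. Pads are 19 mm wide; open, the fingers measure 117 mm over their backs; the gripper's body (75 mm by 190 mm) begins 51 mm behind the grasp point.
Start: joints at [1.153, 0.332, -0.065, 1.46, 0.022, 1.35, -0.088], TCP at [0.24, -0.577, 0.223] pointing down, gripper open.
Joint ranges: [-2.6, 2.6], [-0.5, 2.12], [-1.47, 1.34], [0.16, 2.42], [-1.27, 4.41], [0.06, 2.06], [-2.6, 2.6]. Speed limits (rad/s): [2.22, 2.22, 2.79, 2.79, 3.14, 3.14, 3.14].

INTERFACE

Orientations are given as a unit quaternion [x, y, z, w].
In Python, from bench import r gives the robot as it stands.
- The arm moves only by the tool arm_command, never from a script. Its arguments are lists of equal length, an entry for each row: "xyz": the shift along the world's x, y, z in m, a list of three; "rot": the turn, a rotation vector about the world's x, y, z in rad, a list of three. In form: {"xyz": [[tx, ty, tz], ...], "rot": [[ax, ay, az], ...]}. A call has 1 to 20 rows; each row is the pose to reach, as a shift and turn from the pose commanded when the call began; what a row does not reach only later rows make up. A row lasts 1/12 s, in which the tool goes at most 41.7 mm and 7.16 degrees, less where a joint would pass 70% of its speed; a pose out of reach is approached as far as the arm can. A call with a gripper value outside its range is refused whole. "grip" is the opening, from 0 (shut) to 1 (fully open), set as the call begins (left out, the last holds). The fingers move at their own pace and stop on an object; "squeeze" is the grip in N (left out, the last holds). Time passes only in rows, so rows that repeat a pose let the fingers close. It gives the time, the measured TCP pose, the force, the opening and the grip force at its end, in the units of the state.
- r.read_state(): the state, without advancing time (a new reading comes with each control period).
- r.camera(name): name is "side" or "top"; returns the picture (420x560x3 uint8, red, green, blue); there is no depth.
- r.camera_model(name): a dict with "fx", "fy", "cx", "cy" (pixels), "T" (4x4, takes a point from camera to world coordinates). Camera axes: x right, y up, looking along -z (the intrinsics and any distortion apply to the point x, -y, -z); pixel columns grow to the right and rows downward; lengths in m; the calibration is good to about 2 mm. A picture is of the moment at which its call begins. camera_model takes no time and is no camera call.
- r.close_job(): hands the job in; it is judged then, once.
Trained networks look in the newest picture that a camera, given by its name, has taken for a name from the list of things; names that differ only in an ending like _2 or _b are one class to them, and where a whole thing is asked for, a point or a joint stands for the part that bears it (a point fixed in the world has none). Each returns a list of dicts, best first, with "conf" (0 to 1); they miss things now and then, are a little off and sometimes report something else, mostly with a low value. They report only what shows in the picture. A call takes as long as a camera call.
- r.look_for(label, camera): "at" ([x, y, z] in m, in the coordinates of the camera as it stood for that picture, good to about 4 mm: the middle of the surface that is visible of it).
- r.spot_point(label, camera): "at" ([x, y, z] in m, in the coordinates of the camera as it stood for that picture, good to about 4 mm: a listed point, or the origin of a listed thing).
The state is a dict: "time": time; "joint_positions": joint angles; "joint_vel": joint speeds; "joint_torque": joint torques, N m; "ee_pos": TCP position; "eef_rot": TCP orientation; "ft_force": force on the tool from outside, world axes, zero at the start; "torque": the same for the moment, N m; "width": finger opening in m; "grip_force": force on a finger pad.
Only numpy, scipy, OpenCV 4.12 (cv2) and the standard library are available. Lean on these libraries where they do the work, as an engineer would, in place of code of your own. Each camera call takes 0.05 s, during which the arm holds its last target. There are 200 camera calls.

## Working session

There is one attempt and no reset: what is moved stays moved. The work goes in short steps, Python scripts to look and compute and a tool call to move; the robot and the scene stay as the last step left them, time stands still between calls to the robot, and variables do not carry over. Pictures are saved under pics/ and viewed, at most 10 in all, crops included, and the job is handed in when it is done.

Besides the shell and the picture viewer there is one more tool, called after "Request:" as name(argument=value, ...) on one line, values as JSON. arm_command: Moves the arm, as the interface text tells. Its arguments: {"type":"object","properties":{"xyz":{"type":"array"},"rot":{"type":"array"},"grip":{"type":"number"},"squeeze":{"type":"number"}},"required":["xyz","rot"]}

```bash
mkdir -p pics; ls
cat > h.py <<'E'
import numpy as np, cv2
from bench import r
def w(cam,p):
    T=np.array(r.camera_model(cam)["T"]); return (T@np.r_[p,1])[:3]
def pix(cam,P):
    m=r.camera_model(cam); p=np.linalg.inv(np.array(m["T"]))@np.r_[P,1]
    return m["cx"]+m["fx"]*p[0]/-p[2], m["cy"]+m["fy"]*(-p[1])/-p[2]
def snap(cam,name):
    i=r.camera(cam); cv2.imwrite(f"pics/{name}.png",i[:,:,::-1]); return i
E
python3 - <<'E'
from h import *
for c in("side","top"):
    snap(c,c+"0"); m=r.camera_model(c); print(c,{k:v for k,v in m.items() if k!='T'},np.round(m['T'],3).tolist())
    for l in("press","plate_top","wing_head","tin","egg_cup","salt_shaker","mug_espresso"):
        for d in r.spot_point(l,c)[:2]: print(l,round(d['conf'],2),w(c,d['at']).round(4))
s=r.read_state();print(s['time'],s['ee_pos'],s['eef_rot'],s['width'])
E
```

```text
pics
side {'fx': 446.44935738481615, 'fy': 446.44935738481615, 'cx': 274.9721952925599, 'cy': 212.01021352951548} [[-0.988, 0.081, -0.131, 0.402], [-0.152, -0.361, 0.92, 1.234], [0.027, 0.929, 0.369, 0.599], [0.0, 0.0, 0.0, 1.0]]
press 0.7 [0.5738 0.1228 0.003 ]
plate_top 0.66 [0.6182 0.1194 0.1987]
plate_top 0.6 [5.753e-01 1.203e-01 1.000e-04]
wing_head 0.5 [0.5741 0.1222 0.1659]
tin 0.61 [ 0.5172 -0.1872  0.0011]
salt_shaker 0.83 [0.5254 0.3869 0.0008]
mug_espresso 0.49 [ 0.6445 -0.1902 -0.0016]
top {'fx': 506.64690163766386, 'fy': 506.64690163766386, 'cx': 283.8325815210048, 'cy': 220.81357325797902} [[0.024, 0.989, -0.149, 0.403], [-1.0, 0.025, -0.001, 0.121], [0.002, 0.149, 0.989, 1.418], [0.0, 0.0, 0.0, 1.0]]
press 0.87 [0.573  0.1249 0.0008]
plate_top 0.92 [0.6187 0.1173 0.1917]
wing_head 0.65 [0.5766 0.1193 0.17  ]
tin 0.81 [ 0.5139 -0.1858  0.0026]
egg_cup 0.61 [ 0.6405  0.3724 -0.0015]
salt_shaker 0.69 [ 0.528   0.3833 -0.0041]
mug_espresso 0.8 [ 0.636  -0.1975 -0.0028]
0.8 [ 0.2404254  -0.57692256  0.22256573] [9.80574546e-01 1.96146778e-01 1.59465222e-05 3.81038970e-05] 0.0871069903219936
```

View pics/top0.png

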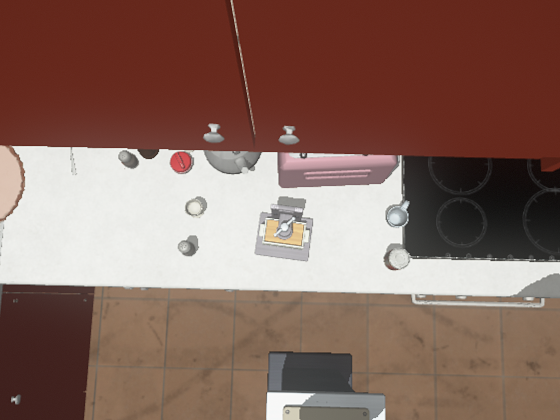

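View pics/side0.png

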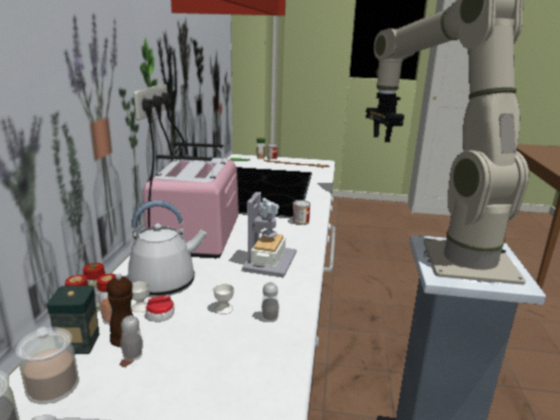

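Run:
```python
import cv2
a=cv2.imread('pics/top0.png')[120:220,220:350]; cv2.imwrite('pics/topc.png',cv2.resize(a,(780,600),interpolation=cv2.INTER_CUBIC))
from h import *
print(pix('top',[.574,.121,.17]),pix('side',[.574,.121,.17]))
```

```text
(np.float64(284.20137968729455), np.float64(227.46130633988662)) (np.float64(270.3038448793003), np.float64(205.3891863367152))
```

View pics/topc.png

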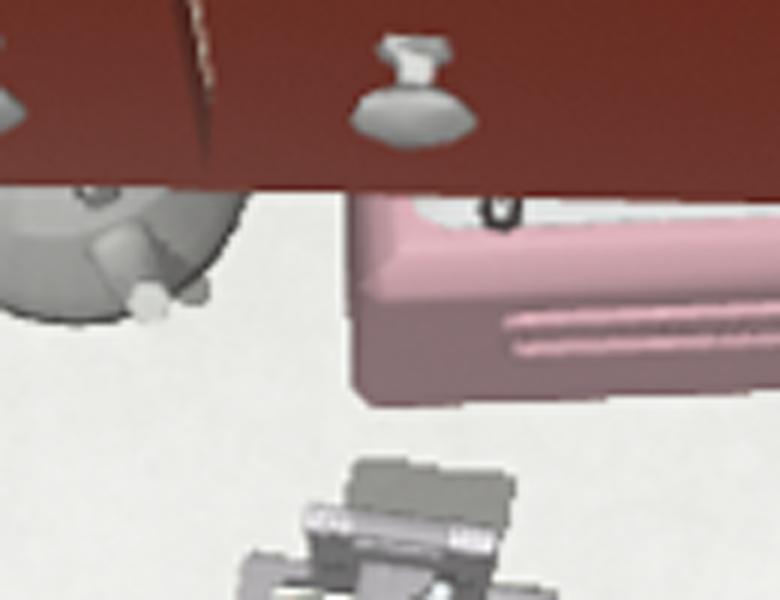

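The top view shows the press around pixel (285, 232), its back plate at (288, 211), and the wings running from lower left to upper right. The side view shows the press at (268, 235). My crop missed the wings, so I'll crop again.

Run:
```python
import cv2
a=cv2.imread('pics/top0.png')[198:264,245:325]; a=cv2.resize(a,(480,396),interpolation=cv2.INTER_CUBIC)
b=cv2.imread('pics/side0.png')[185:280,230:310]; b=cv2.resize(b,(320,380),interpolation=cv2.INTER_CUBIC)
import numpy as np
c=np.zeros((396,800,3),np.uint8);c[:,:480]=a;c[:380,480:]=b
cv2.imwrite('pics/topd.png',c)
```

```text
(no output)
```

View pics/topd.png

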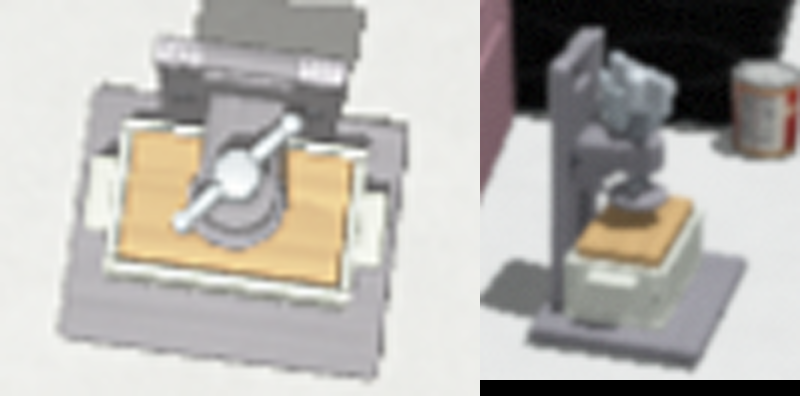

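The wings show at about -49° in the world frame, from tips at (294, 218) and (275, 235), and the press yaw is about -7.5°. That gives q ≈ 499° (8.7 rad), which matches the wing height of about 0.170 m. I'll plan fixed-orientation pushes with shut fingers.

```bash
cat >> h.py <<'E'
P=np.array([.5745,.1218]); YAW=-0.13
R=np.array([[np.cos(YAW),-np.sin(YAW)],[np.sin(YAW),np.cos(YAW)]])
def tcp(th,back=0.):   # tool xy (world) so that the shut fingers push the wing at press-frame angle th (deg)
    t=np.radians(th); u=np.array([np.cos(t),np.sin(t)]); n=np.array([-u[1],u[0]])
    c=(24+4*abs(u[1]))*u+(3.5+back)*n+np.array([9.5,15])*np.clip(n/.3,-1,1)
    return P+R@c/1000, c
E
python3 - <<'E'
from h import *
print(r.read_state()['time'])
for th in range(300,-1,-10):
    p,c=tcp(th); d=np.linalg.norm(np.maximum(np.abs(c)-[9.5,15],0))
    print(th,p.round(4),c.round(1),'hub dist',d.round(1),'xmax',(c[0]+9.5).round(1))
print(tcp(145,25)[0], tcp(139,10)[0])
E
```

```text
0.8
300 [0.5996 0.1114] [26.3 -7. ] hub dist 16.8 xmax 35.8
290 [0.5953 0.1091] [22.3 -9.9] hub dist 12.8 xmax 31.8
280 [0.5898 0.1014] [ 17.8 -18.2] hub dist 8.9 xmax 27.3
270 [0.5838 0.0924] [ 13. -28.] hub dist 13.5 xmax 22.5
260 [0.5778 0.0843] [  8.1 -36.8] hub dist 21.8 xmax 17.6
250 [0.5723 0.0794] [  3.3 -42.3] hub dist 27.3 xmax 12.8
240 [0.5681 0.0818] [ -1.2 -40.5] hub dist 25.5 xmax 8.3
230 [0.5644 0.0848] [ -5.2 -38. ] hub dist 23.0 xmax 4.3
220 [0.5615 0.0884] [ -8.6 -34.8] hub dist 19.8 xmax 0.9
210 [0.5593 0.0925] [-11.3 -31. ] hub dist 16.1 xmax -1.8
200 [0.558  0.0968] [-13.1 -27. ] hub dist 12.5 xmax -3.6
190 [0.5535 0.1016] [-18.2 -22.7] hub dist 11.7 xmax -8.7
180 [0.5483 0.1066] [-24.  -18.5] hub dist 14.9 xmax -14.5
170 [0.5425 0.1117] [-30.4 -14.2] hub dist 20.9 xmax -20.9
160 [0.539  0.1167] [-34.5  -9.6] hub dist 25.0 xmax -25.0
150 [0.5404 0.1212] [-33.8  -5. ] hub dist 24.3 xmax -24.3
140 [0.5426 0.1254] [-32.1  -0.6] hub dist 22.6 xmax -22.6
130 [0.5456 0.1291] [-29.6   3.5] hub dist 20.1 xmax -20.1
120 [0.5494 0.1322] [-26.3   7. ] hub dist 16.8 xmax -16.8
110 [0.5537 0.1345] [-22.3   9.9] hub dist 12.8 xmax -12.8
100 [0.5592 0.1422] [-17.8  18.2] hub dist 8.9 xmax -8.3
90 [0.5652 0.1512] [-13.  28.] hub dist 13.5 xmax -3.5
80 [0.5712 0.1593] [-8.1 36.8] hub dist 21.8 xmax 1.4
70 [0.5767 0.1642] [-3.3 42.3] hub dist 27.3 xmax 6.2
60 [0.5809 0.1618] [ 1.2 40.5] hub dist 25.5 xmax 10.7
50 [0.5846 0.1588] [ 5.2 38. ] hub dist 23.0 xmax 14.7
40 [0.5875 0.1552] [ 8.6 34.8] hub dist 19.8 xmax 18.1
30 [0.5897 0.1511] [11.3 31. ] hub dist 16.1 xmax 20.8
20 [0.591  0.1468] [13.1 27. ] hub dist 12.5 xmax 22.6
10 [0.5955 0.142 ] [18.2 22.7] hub dist 11.7 xmax 27.7
0 [0.6007 0.137 ] [24.  18.5] hub dist 14.9 xmax 33.5
[0.52449807 0.1048751 ] [0.53537311 0.11912813]
```

Request:
arm_command(xyz=[[0.015,0.035,0],[0.03,0.07,0],[0.045,0.107,0],[0.06,0.143,0],[0.075,0.18,0],[0.09,0.215,0],[0.105,0.25,0],[0.12,0.287,0],[0.135,0.323,0],[0.15,0.36,0],[0.165,0.395,0],[0.18,0.43,0],[0.195,0.467,0],[0.21,0.503,0],[0.225,0.54,0],[0.24,0.575,0],[0.255,0.61,0],[0.265,0.64,0],[0.27,0.66,0],[0.27,0.66,0]], rot=[[0,0,-0.03],[0,0,-0.06],[0,0,-0.09],[0,0,-0.12],[0,0,-0.15],[0,0,-0.18],[0,0,-0.21],[0,0,-0.24],[0,0,-0.27],[0,0,-0.3],[0,0,-0.33],[0,0,-0.36],[0,0,-0.39],[0,0,-0.42],[0,0,-0.45],[0,0,-0.48],[0,0,-0.51],[0,0,-0.525],[0,0,-0.525],[0,0,-0.525]], grip=0)

```text
time: 2.47
ee_pos: [0.5105, 0.0884, 0.2227]
eef_rot: [0.998, -0.062, 0.0, -0.001]
ft_force: [0.2, 0.3, 0.6]
width: 0.0006
grip_force: 0.0
```

Request:
arm_command(xyz=[[0.007,0.01,-0.02],[0.0145,0.02,-0.04],[0.0145,0.02,-0.06],[0.0145,0.02,-0.075],[0.0145,0.02,-0.075],[0.0145,0.02,-0.075]], rot=[[0,0,0],[0,0,0],[0,0,0],[0,0,0],[0,0,0],[0,0,0]])

```text
time: 2.97
ee_pos: [0.5246, 0.1025, 0.1474]
eef_rot: [0.998, -0.065, -0.001, 0.0]
ft_force: [0.5, 0.5, 0.7]
width: 0.0006
grip_force: 0.0
```

Run:
```python
from h import *
s=r.read_state();print(s['time'],s['ee_pos'],s['joint_vel'].round(3) if hasattr(s['joint_vel'],'round') else s['joint_vel'],s['ft_force'],s['joint_positions'])
i=snap('top','top1'); 
for d in r.spot_point('wing_head','top')[:1]: print(w('top',d['at']),d['conf'])
a=cv2.resize(i[198:264,245:325,::-1],(480,396),interpolation=cv2.INTER_CUBIC)
i=snap('side','side1'); b=cv2.resize(i[165:264,230:310,::-1],(320,396),interpolation=cv2.INTER_CUBIC)
cv2.imwrite('pics/c1.png',np.hstack([a,b]))
```

```text
2.9667 [0.52457661 0.10245419 0.14744983] [ 0.003 -0.022 -0.008 -0.031 -0.005  0.009  0.001] [0.49144623 0.50415281 0.71397672] [ 0.34373657  0.2662724  -0.71009391  1.76602793  0.18658512  1.17909837
 -2.1222552 ]
```

View pics/c1.png

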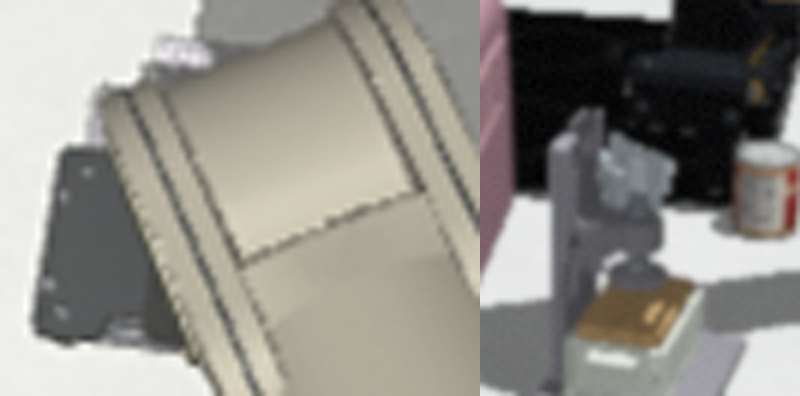

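The wings are clear of the gripper in the side view, at about (635, 175) in the crop, and the arm hides the press from the top camera. I'll start the first push.

Request:
arm_command(xyz=[[0.006,0.009,0],[0.011,0.015,0],[0.015,0.019,0],[0.0177,0.0223,0],[0.0192,0.0242,0],[0.0207,0.026,0],[0.0226,0.0275,0],[0.0245,0.0291,0],[0.0268,0.0315,0],[0.0292,0.0344,0],[0.032,0.0382,0],[0.0347,0.0421,0],[0.0375,0.0452,0],[0.0403,0.0485,0],[0.0433,0.0525,0],[0.0463,0.0562,0],[0.049,0.0588,0],[0.0518,0.0611,0]], rot=[[0,0,0],[0,0,0],[0,0,0],[0,0,0],[0,0,0],[0,0,0],[0,0,0],[0,0,0],[0,0,0],[0,0,0],[0,0,0],[0,0,0],[0,0,0],[0,0,0],[0,0,0],[0,0,0],[0,0,0],[0,0,0]])

```text
time: 4.62
ee_pos: [0.5769, 0.1646, 0.1475]
eef_rot: [0.998, -0.065, -0.0, -0.0]
ft_force: [-1.6, 0.5, 0.1]
width: 0.0004
grip_force: 0.4
```

Run:
```python
from h import *
s=r.read_state();print(s['time'],s['ee_pos'],s['ft_force'])
i=snap('side','side2'); b=cv2.resize(i[150:290,210:320,::-1],(440,560),interpolation=cv2.INTER_CUBIC)
cv2.imwrite('pics/c2.png',b)
for l in('press','plate_top','wing_head'):
  for d in r.spot_point(l,'side')[:1]: print(l,w('side',d['at']).round(4),d['conf'])
```

```text
4.6167 [0.57694944 0.16462854 0.14754452] [-1.64490111  0.45525097  0.12437526]
press [5.753e-01 1.204e-01 5.000e-04] 0.69
plate_top [0.6194 0.1179 0.192 ] 0.61
wing_head [0.5763 0.1236 0.166 ] 0.66
```

View pics/c2.png

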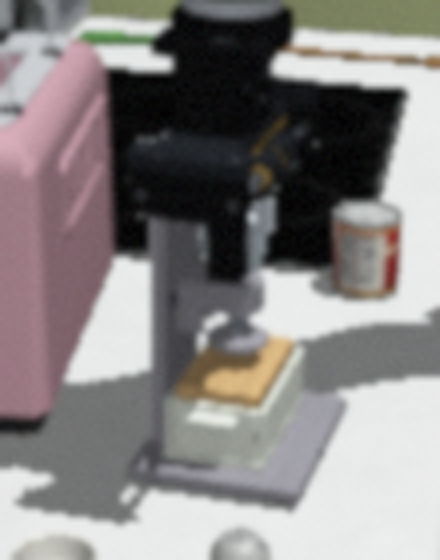

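Request:
arm_command(xyz=[[0.0021,-0.0012,0],[0.0042,-0.0024,0],[0.006,-0.0039,0],[0.0079,-0.0054,0],[0.0094,-0.0072,0],[0.0108,-0.009,0],[0.012,-0.011,0],[0.013,-0.0131,0],[0.0137,-0.0152,0],[0.0143,-0.0174,0],[0.0143,-0.0174,0]], rot=[[0,0,0],[0,0,0],[0,0,0],[0,0,0],[0,0,0],[0,0,0],[0,0,0],[0,0,0],[0,0,0],[0,0,0],[0,0,0]])

```text
time: 5.73
ee_pos: [0.5912, 0.1461, 0.1476]
eef_rot: [0.998, -0.065, 0.0, 0.0]
ft_force: [0.0, 0.9, 0.3]
width: 0.0005
grip_force: 0.2
```

Request:
arm_command(xyz=[[-0.003,0.0134,0],[-0.0043,0.0134,0.025],[-0.0043,0.0134,0.05],[-0.014,-0.018,0.05],[-0.024,-0.048,0.05],[-0.0296,-0.0666,0.05],[-0.0296,-0.0666,0.05],[-0.0296,-0.0666,0.025],[-0.0296,-0.0666,0],[-0.0296,-0.0666,0]], rot=[[0,0,0],[0,0,0],[0,0,0],[0,0,0],[0,0,0],[0,0,0],[0,0,0],[0,0,0],[0,0,0],[0,0,0]])

```text
time: 6.57
ee_pos: [0.5589, 0.0808, 0.1435]
eef_rot: [0.998, -0.065, -0.003, 0.0]
ft_force: [-0.6, 0.1, -0.8]
width: 0.0006
grip_force: 0.0
```

Run:
```python
from h import *
s=r.read_state();print(s['time'],s['ee_pos'],s['ft_force'])
i=snap('side','side3'); b=cv2.resize(i[150:290,210:320,::-1],(440,560),interpolation=cv2.INTER_CUBIC)
cv2.imwrite('pics/c3.png',b)
for l in('press','plate_top','wing_head'):
  for d in r.spot_point(l,'side')[:1]: print(l,w('side',d['at']).round(4),d['conf'])
```

```text
6.5667 [0.55891392 0.08078521 0.14348449] [-0.57282562  0.08594455 -0.83099763]
press [0.5749 0.1201 0.0012] 0.93
plate_top [0.6185 0.12   0.1967] 0.88
wing_head [0.5762 0.1206 0.1617] 0.51
```

View pics/c3.png

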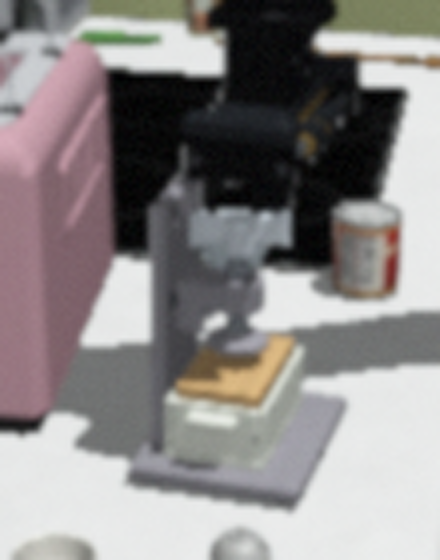

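The side view shows the wings now nearly along the press's x axis, with the finger beyond them on the -y side. Now the second stroke, 200° to 20°.

Request:
arm_command(xyz=[[-0.001,0.005,0],[-0.002,0.01,0],[-0.003,0.0145,0],[-0.0055,0.019,0],[-0.0079,0.0214,0],[-0.0105,0.0239,0],[-0.0131,0.0264,0],[-0.016,0.029,0],[-0.0189,0.0315,0],[-0.0208,0.034,0],[-0.0224,0.0365,0],[-0.0217,0.0388,0],[-0.021,0.041,0],[-0.0199,0.0431,0],[-0.0188,0.0452,0],[-0.0173,0.0471,0],[-0.0158,0.0489,0],[-0.0139,0.0505,0],[-0.012,0.052,0],[-0.0098,0.0545,0]], rot=[[0,0,0],[0,0,0],[0,0,0],[0,0,0],[0,0,0],[0,0,0],[0,0,0],[0,0,0],[0,0,0],[0,0,0],[0,0,0],[0,0,0],[0,0,0],[0,0,0],[0,0,0],[0,0,0],[0,0,0],[0,0,0],[0,0,0],[0,0,0]])

```text
time: 8.43
ee_pos: [0.5518, 0.1346, 0.1475]
eef_rot: [0.998, -0.065, -0.0, 0.0]
ft_force: [-0.0, -0.4, -0.2]
width: 0.0003
grip_force: 0.6
```

Request:
arm_command(xyz=[[0.0025,0.0028,0],[0.0053,0.0066,0],[0.008,0.0105,0],[0.0108,0.0137,0],[0.0136,0.0168,0],[0.0166,0.0208,0],[0.0196,0.0246,0],[0.0223,0.0272,0],[0.0251,0.0295,0],[0.0272,0.0283,0],[0.0293,0.0271,0],[0.0312,0.0256,0],[0.033,0.0241,0],[0.0345,0.0223,0],[0.0359,0.0205,0],[0.037,0.0185,0],[0.0381,0.0164,0],[0.0388,0.0143,0],[0.0394,0.0121,0],[0.0394,0.0121,0]], rot=[[0,0,0],[0,0,0],[0,0,0],[0,0,0],[0,0,0],[0,0,0],[0,0,0],[0,0,0],[0,0,0],[0,0,0],[0,0,0],[0,0,0],[0,0,0],[0,0,0],[0,0,0],[0,0,0],[0,0,0],[0,0,0],[0,0,0],[0,0,0]])

```text
time: 10.1
ee_pos: [0.5912, 0.146, 0.1475]
eef_rot: [0.998, -0.065, -0.0, 0.0]
ft_force: [0.1, 0.9, 0.8]
width: 0.0005
grip_force: 0.2
```

Request:
arm_command(xyz=[[-0.003,0.0134,0],[-0.0043,0.0134,0.025],[-0.0043,0.0134,0.05],[-0.014,-0.018,0.05],[-0.024,-0.048,0.05],[-0.0296,-0.0666,0.05],[-0.0296,-0.0666,0.05],[-0.0296,-0.0666,0.025],[-0.0296,-0.0666,0],[-0.0296,-0.0666,0],[-0.0296,-0.0666,0]], rot=[[0,0,0],[0,0,0],[0,0,0],[0,0,0],[0,0,0],[0,0,0],[0,0,0],[0,0,0],[0,0,0],[0,0,0],[0,0,0]])

```text
time: 11.02
ee_pos: [0.5606, 0.0813, 0.1471]
eef_rot: [0.998, -0.064, -0.001, -0.0]
ft_force: [0.2, 0.3, 1.1]
width: 0.0009
grip_force: 0.0
```

Run:
```python
from h import *
s=r.read_state();print(s['time'],s['ee_pos'],s['ft_force'])
i=snap('side','side4'); b=cv2.resize(i[150:290,210:320,::-1],(440,560),interpolation=cv2.INTER_CUBIC)
cv2.imwrite('pics/c4.png',b)
for l in('press','plate_top','wing_head'):
  for d in r.spot_point(l,'side')[:1]: print(l,w('side',d['at']).round(4),d['conf'])
```

```text
11.0167 [0.56061113 0.08127921 0.14713748] [0.20105467 0.34248331 1.0890649 ]
press [0.5746 0.1219 0.0031] 0.94
plate_top [0.6208 0.1192 0.1949] 0.77
wing_head [0.5742 0.1193 0.1589] 0.71
```

View pics/c4.png

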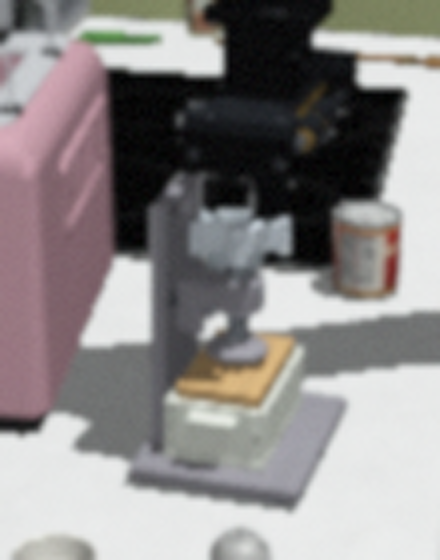

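The screw has come down another half turn, with the foot at (238, 350) just above the lid and the press unmoved. Now the last stroke. I'll push to 20° first, then ease to the stop in small steps.

Request:
arm_command(xyz=[[-0.001,0.005,0],[-0.002,0.01,0],[-0.003,0.0145,0],[-0.0055,0.019,0],[-0.0079,0.0214,0],[-0.0105,0.0239,0],[-0.0131,0.0264,0],[-0.016,0.029,0],[-0.0189,0.0315,0],[-0.0208,0.034,0],[-0.0224,0.0365,0],[-0.0217,0.0388,0],[-0.021,0.041,0],[-0.0199,0.0431,0],[-0.0188,0.0452,0],[-0.0173,0.0471,0],[-0.0158,0.0489,0],[-0.0139,0.0505,0],[-0.012,0.052,0],[-0.0098,0.0545,0]], rot=[[0,0,0],[0,0,0],[0,0,0],[0,0,0],[0,0,0],[0,0,0],[0,0,0],[0,0,0],[0,0,0],[0,0,0],[0,0,0],[0,0,0],[0,0,0],[0,0,0],[0,0,0],[0,0,0],[0,0,0],[0,0,0],[0,0,0],[0,0,0]])

```text
time: 12.88
ee_pos: [0.5518, 0.1346, 0.1474]
eef_rot: [0.998, -0.065, -0.0, 0.0]
ft_force: [-1.0, -0.5, -1.6]
width: 0.0004
grip_force: 0.7
```

Request:
arm_command(xyz=[[0.0025,0.0028,0],[0.0053,0.0066,0],[0.008,0.0105,0],[0.0108,0.0137,0],[0.0136,0.0168,0],[0.0166,0.0208,0],[0.0196,0.0246,0],[0.0223,0.0272,0],[0.0251,0.0295,0],[0.0272,0.0283,0],[0.0293,0.0271,0],[0.0312,0.0256,0],[0.033,0.0241,0],[0.0345,0.0223,0],[0.0359,0.0205,0],[0.037,0.0185,0],[0.0381,0.0164,0],[0.0388,0.0143,0],[0.0394,0.0121,0],[0.0394,0.0121,0]], rot=[[0,0,0],[0,0,0],[0,0,0],[0,0,0],[0,0,0],[0,0,0],[0,0,0],[0,0,0],[0,0,0],[0,0,0],[0,0,0],[0,0,0],[0,0,0],[0,0,0],[0,0,0],[0,0,0],[0,0,0],[0,0,0],[0,0,0],[0,0,0]])

```text
time: 14.55
ee_pos: [0.5912, 0.1459, 0.1475]
eef_rot: [0.998, -0.065, -0.0, 0.0]
ft_force: [-0.1, 0.3, 0.9]
width: 0.0004
grip_force: 0.2
```

Request:
arm_command(xyz=[[0.0015,-0.001,0],[0.003,-0.002,0],[0.0045,-0.003,0],[0.006,-0.004,0],[0.007,-0.005,0],[0.0075,-0.006,0],[0.008,-0.007,0],[0.008,-0.0075,0],[0.008,-0.0075,0]], rot=[[0,0,0],[0,0,0],[0,0,0],[0,0,0],[0,0,0],[0,0,0],[0,0,0],[0,0,0],[0,0,0]])

```text
time: 15.3
ee_pos: [0.5991, 0.1391, 0.1476]
eef_rot: [0.998, -0.065, 0.0, 0.0]
ft_force: [-0.4, 1.0, 0.1]
width: 0.0006
grip_force: 0.3
```

Request:
arm_command(xyz=[[0,-0.0005,0],[0,-0.001,0],[0,-0.001,0]], rot=[[0,0,0],[0,0,0],[0,0,0]])

```text
time: 15.55
ee_pos: [0.5991, 0.1382, 0.1476]
eef_rot: [0.998, -0.065, 0.0, 0.0]
ft_force: [0.4, 1.2, -1.5]
width: 0.0005
grip_force: 0.5
```

Request:
arm_command(xyz=[[0,-0.0005,0],[0,-0.001,0],[0,-0.001,0]], rot=[[0,0,0],[0,0,0],[0,0,0]])

```text
time: 15.8
ee_pos: [0.5991, 0.1372, 0.1477]
eef_rot: [0.998, -0.065, 0.0, 0.0]
ft_force: [0.6, 0.3, -0.4]
width: 0.0006
grip_force: 0.5
```

Request:
arm_command(xyz=[[0,-0.0005,0],[0,-0.001,0],[0,-0.001,0]], rot=[[0,0,0],[0,0,0],[0,0,0]])

```text
time: 16.05
ee_pos: [0.5991, 0.1361, 0.1476]
eef_rot: [0.998, -0.065, 0.0, 0.0]
ft_force: [0.9, 0.8, -0.1]
width: 0.0005
grip_force: 0.5
```

Request:
arm_command(xyz=[[0,-0.0005,0],[0,-0.001,0],[0,-0.001,0]], rot=[[0,0,0],[0,0,0],[0,0,0]])

```text
time: 16.3
ee_pos: [0.599, 0.1351, 0.1476]
eef_rot: [0.998, -0.065, 0.0, 0.0]
ft_force: [1.0, 0.7, 0.3]
width: 0.0005
grip_force: 0.4
```

Request:
arm_command(xyz=[[0,-0.0005,0],[0,-0.001,0],[0,-0.001,0]], rot=[[0,0,0],[0,0,0],[0,0,0]])

```text
time: 16.55
ee_pos: [0.599, 0.1341, 0.1476]
eef_rot: [0.998, -0.065, -0.0, 0.0]
ft_force: [-0.0, 0.6, -0.1]
width: 0.0003
grip_force: 0.5
```

Run:
```python
from h import *
s=r.read_state();print(s['time'],s['ee_pos'],s['ft_force'])
i=snap('side','side5'); b=cv2.resize(i[180:260,235:300,::-1],(455,560),interpolation=cv2.INTER_CUBIC)
cv2.imwrite('pics/c5.png',b)
for l in('press','plate_top','wing_head'):
  for d in r.spot_point(l,'side')[:1]: print(l,w('side',d['at']).round(4),d['conf'])
```

```text
16.55 [0.59902355 0.13413244 0.14757908] [-0.02437242  0.56831992 -0.07696459]
press [0.5755 0.1212 0.    ] 0.66
plate_top [0.6187 0.1162 0.1953] 0.66
wing_head [0.5754 0.1211 0.1542] 0.46
```

View pics/c5.png

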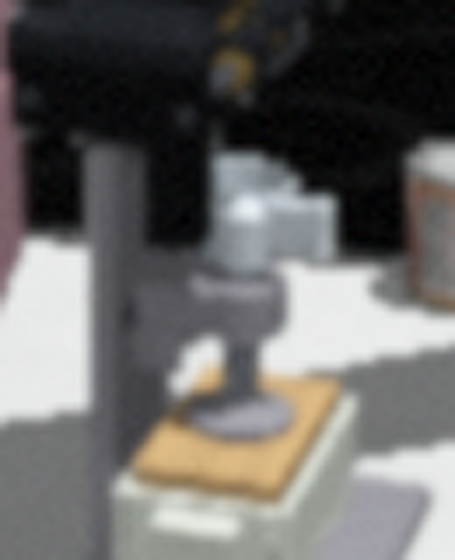

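The foot, at (240, 415) in the crop, is practically on the lid, but the stop force hasn't appeared yet. I'll keep easing.

Request:
arm_command(xyz=[[0,-0.0005,0],[0,-0.001,0],[0,-0.001,0]], rot=[[0,0,0],[0,0,0],[0,0,0]])

```text
time: 17.0
ee_pos: [0.599, 0.1337, 0.1476]
eef_rot: [0.998, -0.065, 0.0, -0.0]
ft_force: [0.9, 2.5, -0.3]
width: 0.0004
grip_force: 1.4
```

Request:
arm_command(xyz=[[0,-0.0005,0],[0,-0.001,0],[0,-0.001,0]], rot=[[0,0,0],[0,0,0],[0,0,0]])

```text
time: 17.25
ee_pos: [0.5989, 0.1332, 0.1476]
eef_rot: [0.998, -0.065, 0.0, -0.001]
ft_force: [0.7, 5.9, -1.2]
width: 0.0007
grip_force: 2.6
```

Request:
arm_command(xyz=[[0,-0.0005,0],[0,-0.001,0],[0,-0.001,0]], rot=[[0,0,0],[0,0,0],[0,0,0]])

```text
time: 17.5
ee_pos: [0.5989, 0.1328, 0.1477]
eef_rot: [0.998, -0.064, 0.0, -0.001]
ft_force: [1.2, 7.5, -1.5]
width: 0.0002
grip_force: 3.5
```

The force rose steadily to about 7.5 N, so the screw is at its stop. I'll back off and check from above.

Request:
arm_command(xyz=[[0,0.006,0],[0,0.016,0],[-0.003,0.018,0.03],[-0.006,0.018,0.065],[-0.02,0.018,0.08],[-0.045,0.0,0.08],[-0.075,-0.03,0.08],[-0.105,-0.06,0.08],[-0.13,-0.09,0.08],[-0.14,-0.125,0.08],[-0.15,-0.165,0.08],[-0.16,-0.205,0.08],[-0.17,-0.245,0.08],[-0.18,-0.28,0.08],[-0.19,-0.315,0.08],[-0.2,-0.35,0.08],[-0.2,-0.35,0.08],[-0.2,-0.35,0.08]], rot=[[0,0,0],[0,0,0],[0,0,0],[0,0,0],[0,0,0],[0,0,0],[0,0,0],[0,0,0],[0,0,0],[0,0,0],[0,0,0],[0,0,0],[0,0,0],[0,0,0],[0,0,0],[0,0,0],[0,0,0],[0,0,0]])

```text
time: 19.0
ee_pos: [0.3982, -0.2203, 0.2275]
eef_rot: [0.998, -0.067, -0.0, 0.0]
ft_force: [-0.4, 1.7, 1.0]
width: 0.0002
grip_force: 0.0
```

Run:
```python
from h import *
s=r.read_state();print(s['time'],s['ee_pos'],s['ft_force'])
i=snap('top','top6'); a=cv2.resize(i[198:264,245:325,::-1],(480,396),interpolation=cv2.INTER_CUBIC)
j=snap('side','side6'); b=cv2.resize(j[185:280,230:310,::-1],(320,396),interpolation=cv2.INTER_CUBIC)
cv2.imwrite('pics/c6.png',np.hstack([a,b]))
for c in('top','side'):
 for l in('press','plate_top','wing_head',"tin","egg_cup","salt_shaker","mug_espresso"):
  for d in r.spot_point(l,c)[:1]: print(c,l,w(c,d['at']).round(4),d['conf'])
```

```text
19.0 [ 0.39820029 -0.22025131  0.2274923 ] [-0.4077089   1.74913068  0.95993846]
top plate_top [0.6206 0.114  0.1917] 0.64
top wing_head [0.5769 0.1217 0.1532] 0.67
top tin [ 0.5147 -0.1871  0.0017] 0.63
top egg_cup [ 0.6391  0.3736 -0.0034] 0.7
top salt_shaker [ 0.5269  0.3856 -0.0021] 0.68
top mug_espresso [ 0.6385 -0.1973 -0.0021] 0.67
side press [0.5757 0.1207 0.0014] 0.63
side plate_top [0.6204 0.1165 0.1971] 0.87
side wing_head [0.5774 0.1211 0.1541] 0.8
side tin [ 0.5155 -0.1855  0.0019] 0.95
side egg_cup [0.6376 0.3763 0.0026] 0.96
side salt_shaker [ 0.5227  0.3886 -0.0011] 0.67
side mug_espresso [ 0.6404 -0.1896 -0.0012] 0.41
```

View pics/c6.png

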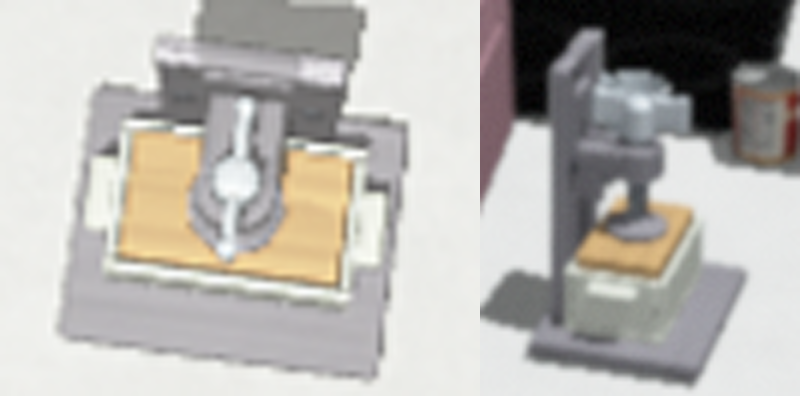

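The wings run from (246, 103) to (228, 250) in the crop, in line with the press axis at about -7°, so q ≈ 0. The foot sits on the lid, and the press and the objects around it haven't moved.

```bash
python3 -c "
from bench import r
print(r.close_job())"
```

```text
the job is handed in; nothing more can be done
None
```

The wing screw is down at its stop with the foot on the lid, turned only by light fingertip pushes (up to about 7.5 N at the stop); the press, tin, egg cup, salt shaker and mug show no movement in the camera checks, and the job is handed in at about 20 s.

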